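# Lock the basin service hatch with its key

### The arm

A 6-joint arm with a two-finger parallel gripper is mounted at the origin on the work surface. World frame = base frame: x ahead of the robot, y to its left, z up, the work surface at z = 0. Lengths are in m, angles in rad, forces in N, time in s.
With the tool pointing down it reaches from about 0.35 to 0.975 m from the base axis. Payload 4.9 kg.
Tool frame: the origin (TCP) lies at the very end of the fingers, on their centre line; the grasp point (between the pads) lies 19 mm behind it; z points along the fingers, y is the line along which they close (so a half turn about z gives the same grasp; the last joint's range is limited). The gripper opens to 85 mm and grips with 20 to 120 N. Pads are 22 mm wide; open, the fingers measure 114 mm over their backs; the gripper's body (76 mm by 85 mm) begins 54 mm behind the grasp point. The pads swing forward as they close: fully open they stand 13 mm farther back than shut.
Start: joints at [-1.254, 0.053, 1.613, -0, 1.476, -0.119], TCP at [0.264, -0.567, 0.231] pointing down, gripper open.
Joint ranges: [-3.01, 3.01], [-1.01, 2.22], [0.06, 2.58], [-1.02, 4.17], [0.09, 2.62], [-3.14, 3.14]. Speed limits (rad/s): [2.57, 2.57, 3.14, 3.14, 3.14, 3.14].

### API

Orientations are given as a unit quaternion [w, x, y, z].
In Python, from plant import manip gives the robot as it stands.
- The arm moves only by the tool play_rows, never from a script. Its argument "series" is a list that holds one entry, the list of rows, each a list of 7 numbers: the shift along the world's x, y, z in m, then the turn, a rotation vector about the world's x, y, z in degrees, then the opening, from 0 (shut) to 1 (fully open). In form: [[[dx, dy, dz, rx, ry, rz, grip], ...]]. A call has 1 to 10 rows; each row shifts and turns the commanded pose from where the row before left it; what a row does not reach is not made up. A row lasts 1/10 s, in which the tool goes at most 50 mm and 8.59 degrees, less where a joint would pass 70% of its speed; a pose out of reach is approached as far as the arm can. A call with a gripper value outside its range is refused whole. The fingers move at their own pace and stop on an object; the grip force is fixed at half the most. Time passes only in rows, so rows that do not move let the fingers close. It gives the time, the measured TCP pose, the force, the opening and the grip force at its end, in the units of the state.
- manip.state(): the state, without advancing time (a new reading comes with each control period).
- manip.grab_frame(name): name is "side" or "top"; returns a dict with "frame" (384x512x3 uint8, blue, green, red), "mtx" (3x3 intrinsics, pixels), "R" (3x3) and "t" (3): a world point X has camera coordinates R X + t. Camera axes: x right, y down, z forward; pixel columns grow to the right and rows downward; lengths in m; the calibration is good to about 2 mm. A picture is of the moment at which its call begins. There is no depth.
- manip.job_done(): hands the job in; it is judged then, once.
The state is a dict: "time": time; "joint_pos": joint angles; "joint_vel": joint speeds; "joint_efforts": joint torques, N m; "tool_pos": TCP position; "tool_rot": TCP orientation; "contact_force": force on the tool from outside, world axes, zero at the start; "ft_torque": the same for the moment, N m; "gripper_width": opening from 0.0 (shut) to 1.0 (fully open); "grasp_force": force on a finger pad.
Only numpy, scipy, OpenCV 4.12 (cv2) and the standard library are available. Lean on these libraries where they do the work, as an engineer would, in place of code of your own. Each camera call takes 0.05 s, during which the arm holds its last target. There are 200 camera calls.

### The job

The small service hatch on the tiled ledge is closed but its two quarter-turn screws are still open. Using the orange-handled key from its rubber coaster (not the fingers), turn both screws clockwise as far as they go, so that each blue bar lines up with the green strokes beside it, then stand the key upright on the rubber coaster again and let go. Leave the other bathroom things where they are.

Things in the scene. Friction and masses are not known exactly. Their poses are not given: they have to be found in the camera images.
- hatch: Low hatch fixed to the ledge: white frame 130 (x) by 220 (y) mm, grey cover, its top 14 mm above the ledge. Origin: centre of the underside; z up. Two captive screws at y = +60 mm (screw_a) and -60 mm (screw_b), x = 0. Green strokes along its x axis beside each screw show where the bar points when locked. Place and yaw vary; may be left or right of the coaster.
- screw_a: Captive screw at y = +60 mm of the hatch: aluminium disc, 42 mm diameter, 5 mm thick, raised blue bar across it, 32 mm long, 6 mm thick, rounded top 20 mm above the origin. Origin: on the turning axis, on the cover's top. x along the bar, z up. Turns about z only; friction 0.04 N m, stays where left.
- screw_a_top (a point): Top centre of screw_a's bar, 34 mm above the ledge; x along the bar. The screw turns between two hard stops: bar along the hatch's y (open) and, a quarter turn clockwise from above, bar along the hatch's x (locked, in line with the green strokes). It starts 0.25 to 0.7 rad clockwise from open.
- screw_b: Captive screw at y = -60 mm of the hatch: aluminium disc, 42 mm diameter, 5 mm thick, raised blue bar across it, 32 mm long, 6 mm thick, rounded top 20 mm above the origin. Origin: on the turning axis, on the cover's top. x along the bar, z up. Turns about z only; friction 0.04 N m, stays where left.
- screw_b_top (a point): Top centre of screw_b's bar, 34 mm above the ledge; x along the bar. The screw turns between two hard stops: bar along the hatch's y (open) and, a quarter turn clockwise from above, bar along the hatch's x (locked, in line with the green strokes). It starts 0.25 to 0.7 rad clockwise from open.
- key: Loose upright key, 0.1 to 0.2 kg, 78 mm high; origin: centre of its underside. Steel foot 36 (x) by 35 (y) mm; a channel along x in its underside, open-ended, 9 mm wide (mouth flared to 17 mm), 18 mm deep, straddles a screw's bar (play 1.5 mm each side, 0.1 rad in turning); the foot then rests on the screw's disc, 5 mm above the screw's origin. A half turn changes nothing.
- key_grip (a point): Middle of the key's orange flat handle, 56 mm above the key's origin, same axes: handle 36 mm wide along x, 16 mm thick along y, 44 mm tall (34 to 78 mm above the underside). Grip it across the 16 mm. Below it: stem of 18 mm diameter and a steel disc of 48 mm diameter, 18 to 24 mm up.
- coaster: Fixed round black rubber coaster, 100 mm diameter, 5 mm thick, lying on the ledge; origin: centre of its underside. The key starts standing on it and must end there.
- pill_jar: Loose closed ceramic jar, 60 mm diameter, 65 mm high, bystander; origin: centre of its underside.
- file_case: Loose aluminium nail file case, 28 by 140 (y) by 12 mm, bystander; origin: centre of its underside.
- comb: Loose grey plastic comb, 33 by 160 (y) by 6 mm, bystander; origin: underside.
- lotion: Loose green bottle, 56 mm diameter, 140 mm high, bystander; origin: centre of its underside.
- soap_dish: Loose blue soap dish with a yellow soap, 90 by 130 by 28 mm, bystander; origin: centre of its underside.
- brush_cup: Loose frosted glass cup with two toothbrushes, 74 mm diameter, 168 mm high with the brushes, inside the mirrored cabinet on the left, bystander; origin: centre of its underside.
Not all that is in view belongs to the job. Of the things like the coaster, leave any that is turquoise; of the rest the smaller one is meant.

How it is judged:
On the way:
1. both screws are turned clockwise to their locked stop (angle between the x axis of each of screw_a, screw_b and the x axis of hatch, either way round below 0.15 rad), for 0.2 s.
At the end, for the whole second after the job is handed in: Both screws within 0.15 rad of locked (bar along the hatch's x axis); the key released and at rest, standing on the coaster: centres within 50 mm horizontally, its underside 2 to 10 mm above the coaster's underside, leaning under 0.1 rad (all of step 1 and horizontal distance between key and coaster below 0.05 m and angle between key's own z axis and vertical below 0.1 rad and z of key in the frame of coaster between 0.002 and 0.01 m and linear speed of key below 0.02 m/s); the robot touches nothing.
It fails at once if a gripper finger or the arm touches a screw with more than 1 N (only the key may turn it) (contact force between any of the fingers, the arm and screw_a above 1 N or contact force between any of the fingers, the arm and screw_b above 1 N).
It fails at once if a bystander is moved more than 30 mm (distance of any of pill_jar, file_case, comb, lotion, soap_dish, brush_cup from where it was at the start of the episode above 0.03 m).
It also fails if it takes over 67 s, if anything falls off the work surface, if the arm or the gripper's body presses on something with over 40 N, if the wrist force passes 120 N, or if a joint passes its speed limit or range.

## Working session

There is one attempt and no reset: what is moved stays moved. The work goes in short steps, Python scripts to look and compute and a tool call to move; the robot and the scene stay as the last step left them, time stands still between calls to the robot, and variables do not carry over. Pictures are saved under pics/ and viewed, at most 10 in all, crops included, and the job is handed in when it is done.

Besides the shell and the picture viewer there is one more tool, called after "Call:" as a command line: name --argument value ..., lists and objects as JSON in quotes. play_rows: Moves the arm, as the interface text tells. Its arguments: {"type":"object","properties":{"series":{"type":"array"}},"required":["series"]}

```bash
mkdir -p pics
cat > h.py <<'E'
import cv2, numpy as np, json
from plant import manip
def snap(n,tag,crop=None,scale=1):
    f=manip.grab_frame(n); im=f["frame"]
    np.savez(f"pics/{n}.npz",mtx=f["mtx"],R=f["R"],t=f["t"]); cv2.imwrite(f"pics/{tag}_full.png",im)
    if crop: x0,y0,x1,y1=crop; im=im[y0:y1,x0:x1]
    cv2.imwrite(f"pics/{tag}.png",cv2.resize(im,None,fx=scale,fy=scale,interpolation=cv2.INTER_CUBIC))
def px2w(n,u,v,z):
    c=np.load(f"pics/{n}.npz"); d=c["R"].T@np.linalg.solve(c["mtx"],[u,v,1]); o=-c["R"].T@c["t"]
    return o+d*(z-o[2])/d[2]
def w2px(n,X):
    c=np.load(f"pics/{n}.npz"); p=c["mtx"]@(c["R"]@np.array(X)+c["t"]); return p[:2]/p[2]
E
python3 - <<'E'
from h import *
snap("top","t0",None,1.5); snap("side","s0",None,1.5)
for n in("top","side"):
    c=np.load(f"pics/{n}.npz"); print(n,-c["R"].T@c["t"],c["R"].round(2).tolist(),c["mtx"][0,0])
s=manip.state(); print(s)
E
```

```text
top [0.41724615 0.08837481 1.66045255] [[0.01, -1.0, -0.01], [-1.0, -0.01, -0.09], [0.09, 0.01, -1.0]] 426.0404952460702
side [ 0.48124148 -0.92538772  0.63750731] [[1.0, -0.1, -0.02], [-0.06, -0.49, -0.87], [0.07, 0.87, -0.49]] 409.8829653871179
{'time': 0.1, 'joint_pos': array([-1.25399762e+00,  5.33476908e-02,  1.61415700e+00,  1.63457690e-07,
        1.47599222e+00, -1.18973120e-01]), 'joint_vel': array([-0.00097017, -0.00217397, -0.00209208, -0.00048456,  0.00025787,
        0.00021435]), 'joint_efforts': array([-4.85731398e-04, -3.94904065e+01, -3.71363318e+01, -1.86712541e-04,
        3.86716085e-03, -2.15610032e-05]), 'tool_pos': array([ 0.26365827, -0.56604537,  0.23015052]), 'tool_rot': array([-9.47482466e-04,  9.76356183e-01,  2.16165901e-01, -9.39432243e-05]), 'contact_force': array([0.15510017, 0.09676491, 0.03459908]), 'ft_torque': array([0.03391846, 0.02648758, 0.03430267]), 'grasp_force': 0.0, 'gripper_width': 1.001442266983449}
```

View pics/t0.png

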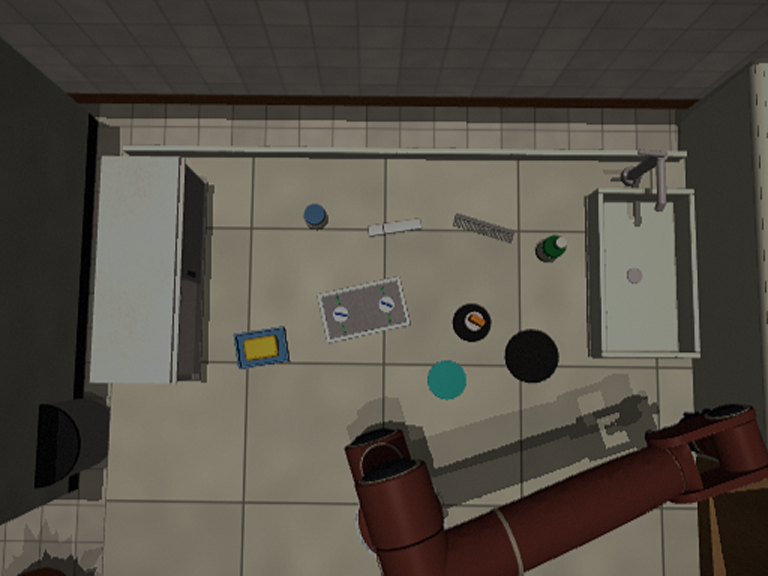

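View pics/s0.png

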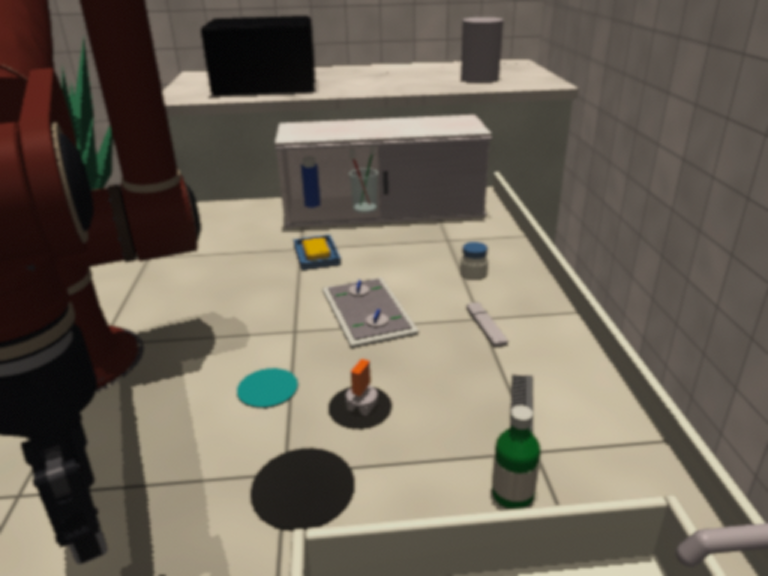

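Top view: the hatch is near (364,309), the key on the small black coaster at (472,322), with a turquoise coaster and a larger black one beside it. I'll enlarge both views.

Run:
```python
import cv2
a=cv2.imread("pics/t0_full.png")[175:245,205:335]; cv2.imwrite("pics/t1.png",cv2.resize(a,None,fx=6,fy=6,interpolation=cv2.INTER_CUBIC))
a=cv2.imread("pics/s0_full.png")[180:290,205:290]; cv2.imwrite("pics/s1.png",cv2.resize(a,None,fx=5.4,fy=5.4,interpolation=cv2.INTER_CUBIC))
```

```text
(no output)
```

View pics/t1.png

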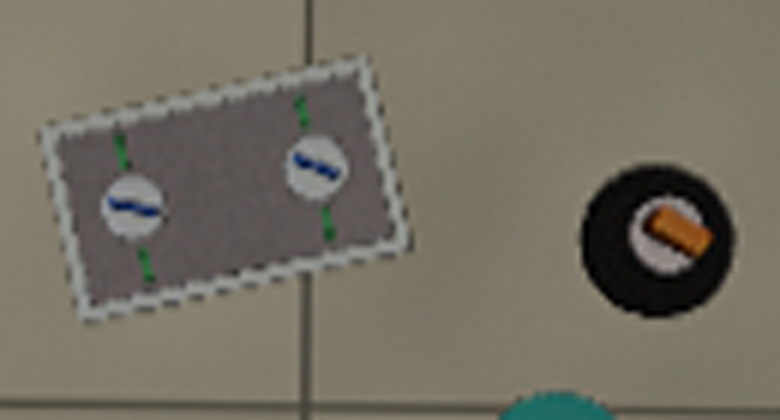

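View pics/s1.png

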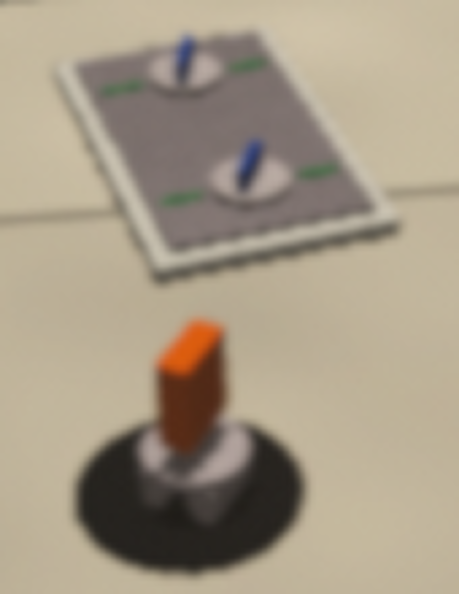

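Enlarged: the screw discs are at (133,207) and (317,167) in the top crop. The bars run (110,204)-(158,211) and (295,158)-(340,177). The key handle top spans (662,206)-(698,256).

Run:
```python
from h import *
T=lambda U,V,z: px2w("top",(U+.5)/6-.5+205,(V+.5)/6-.5+175,z)
S=lambda U,V,z: px2w("side",(U+.5)/5.4-.5+205,(V+.5)/5.4-.5+180,z)
def ang(p,q): d=q-p; return round(float(np.degrees(np.arctan2(d[1],d[0])))%180,1)
def show(n,*p): print(n,np.mean(p,0).round(4))
show("A top",T(133,207,.019)); show("A side",S(187,72,.019))
show("B top",T(317,167,.019)); show("B side",S(251,180,.019))
print("AB line",ang(T(133,207,.019),T(317,167,.019)),ang(S(187,72,.019),S(251,180,.019)))
c=[T(*p,.014) for p in((44,128),(364,60),(408,248),(86,318))]; show("hatch top",*c)
print([ang(c[0],c[1]),ang(c[3],c[2]),ang(c[1],c[2]),ang(c[0],c[3])])
c=[S(*p,.014) for p in((55,66),(262,33),(400,224),(158,275))]; show("hatch side",*c)
print([ang(c[0],c[3]),ang(c[1],c[2]),ang(c[0],c[1]),ang(c[3],c[2])])
print("strokes A",ang(T(118,132,.014),T(150,282,.014)),ang(S(100,92,.014),S(268,63,.014)),"B",ang(T(300,98,.014),T(330,240,.014)),ang(S(163,201,.014),S(338,170,.014)))
print("barA",ang(T(110,204,.034),T(158,211,.034)),ang(S(189,38,.034),S(183,68,.034)))
print("barB",ang(T(295,158,.034),T(340,177,.034)),ang(S(257,143,.034),S(243,174,.034)))
show("coaster top",T(658,241,.005)); show("coaster side",S(190,496,.005))
show("key disc top",T(667,235,.029)); show("key disc side",S(195,453,.029))
k=[T(*p,.083) for p in((662,206),(714,238),(698,256),(648,226))]; show("handle top",*k); print(ang(k[0],k[1]),ang(k[3],k[2]))
k=[S(*p,.083) for p in((160,367),(200,322),(223,326),(187,374))]; show("handle side",*k); print(ang(k[0],k[1]),ang(k[3],k[2]),[np.linalg.norm(k[0]-k[1]).round(4),np.linalg.norm(k[0]-k[3]).round(4)])
s=manip.state()
from scipy.spatial.transform import Rotation as R
q=s["tool_rot"]; print(R.from_quat([q[1],q[2],q[3],q[0]]).as_matrix().round(3))
```

```text
A top [0.5093 0.1582 0.019 ]
A side [0.5122 0.1586 0.019 ]
B top [0.5366 0.0402 0.019 ]
B side [0.5391 0.0416 0.019 ]
AB line 103.0 103.0
hatch top [0.5225 0.0989 0.014 ]
[102.8, 103.0, 13.5, 13.5]
hatch side [0.5238 0.09   0.014 ]
[103.1, 104.2, 11.1, 13.5]
strokes A 12.9 12.1 B 12.4 11.1
barA 82.4 81.4
barB 67.7 71.9
coaster top [ 0.4923 -0.1812  0.005 ]
coaster side [ 0.4945 -0.1851  0.005 ]
key disc top [ 0.4951 -0.183   0.029 ]
key disc side [ 0.4977 -0.1859  0.029 ]
handle top [ 0.4948 -0.1823  0.083 ]
58.8 59.5
handle side [ 0.4991 -0.1834  0.083 ]
58.0 61.5 [np.float64(0.0341), np.float64(0.0123)]
[[ 0.907  0.422 -0.001]
 [ 0.422 -0.907  0.002]
 [ 0.    -0.002 -1.   ]]
```

Call:
play_rows --series '[[[0.0233,0.0382,0,0,0,3.4,1],[0.0233,0.0382,0,0,0,3.4,1],[0.0233,0.0382,0,0,0,3.4,1],[0.0233,0.0382,0,0,0,3.4,1],[0.0233,0.0382,0,0,0,3.4,1],[0.0233,0.0382,0,0,0,3.4,1],[0.0233,0.0382,0,0,0,3.4,1],[0.0233,0.0382,0,0,0,3.4,1],[0.0233,0.0382,0,0,0,3.4,1],[0.0233,0.0382,0,0,0,3.4,1]]]'

```text
time: 1.1
tool_pos: [0.4972, -0.1827, 0.2309]
tool_rot: [-0.0, 0.87, 0.493, -0.0]
contact_force: [0.7, -0.4, 0.2]
gripper_width: 0.998
grasp_force: 0.0
```

Call:
play_rows --series '[[[0,0,-0.04,0,0,0,1],[0,0,-0.04,0,0,0,1],[0,0,-0.03,0,0,0,1],[0,0,-0.01,0,0,0,1],[0,0,0,0,0,0,1],[0,0,0,0,0,0,1]]]'

```text
time: 1.7
tool_pos: [0.4977, -0.1852, 0.1128]
tool_rot: [0.001, 0.871, 0.492, 0.001]
contact_force: [0.8, -0.3, 0.7]
gripper_width: 0.998
grasp_force: 0.0
```

Run:
```python
from h import *
snap("side","s2",(190,190,320,300),5)
```

```text
(no output)
```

View pics/s2.png

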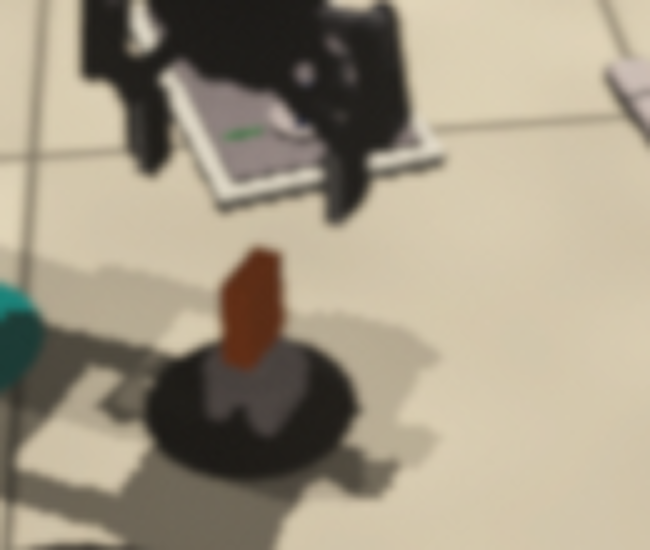

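The fingers at (150,165) and (340,210) straddle the handle at (252,300), so I descend and grip.

Call:
play_rows --series '[[[0,0,-0.03,0,0,0,1],[0,0,-0.025,0,0,0,1],[0,0,-0.013,0,0,0,1],[0,0,0,0,0,0,1],[0,0,0,0,0,0,0],[0,0,0,0,0,0,0],[0,0,0,0,0,0,0],[0,0,0,0,0,0,0],[0,0,0,0,0,0,0],[0,0,0,0,0,0,0]]]'

```text
time: 2.75
tool_pos: [0.4972, -0.1848, 0.044]
tool_rot: [0.0, 0.87, 0.492, 0.0]
contact_force: [-0.3, 0.7, 2.4]
gripper_width: 0.181
grasp_force: 58.9
```

Call:
play_rows --series '[[[0,0,0,0,0,0,0],[0,0,0,0,0,0,0],[0,0,0,0,0,0,0],[0,0,0,0,0,0,0],[0,0,0,0,0,0,0]]]'

```text
time: 3.25
tool_pos: [0.4972, -0.1848, 0.044]
tool_rot: [0.0, 0.87, 0.492, 0.0]
contact_force: [-1.8, 1.2, 6.0]
gripper_width: 0.181
grasp_force: 59.1
```

Call:
play_rows --series '[[[0,0,0.03,0,0,0,0],[0,0,0.03,0,0,0,0],[0.006,0.033,0,0,0,1.5,0],[0.007,0.038,0,0,0,1.8,0],[0.007,0.038,0,0,0,1.8,0],[0.007,0.038,0,0,0,1.8,0],[0.007,0.038,0,0,0,1.8,0],[0.007,0.04,0,0,0,1.8,0],[0,0,0,0,0,0,0],[0,0,0,0,0,0,0]]]'

```text
time: 4.25
tool_pos: [0.537, 0.0412, 0.1021]
tool_rot: [-0.0, 0.821, 0.571, -0.001]
contact_force: [-0.2, 0.0, -1.8]
gripper_width: 0.179
grasp_force: 58.9
```

Run:
```python
from h import *
snap("side","s3",(195,140,315,240),6)
s=manip.state(); print(s["tool_pos"],s["tool_rot"],s["contact_force"])
```

```text
[0.53711916 0.04034797 0.10230349] [-3.43209178e-04  8.21676490e-01  5.69953501e-01 -7.96469028e-04] [-0.12943528 -0.50302103 -1.75811574]
```

View pics/s3.png

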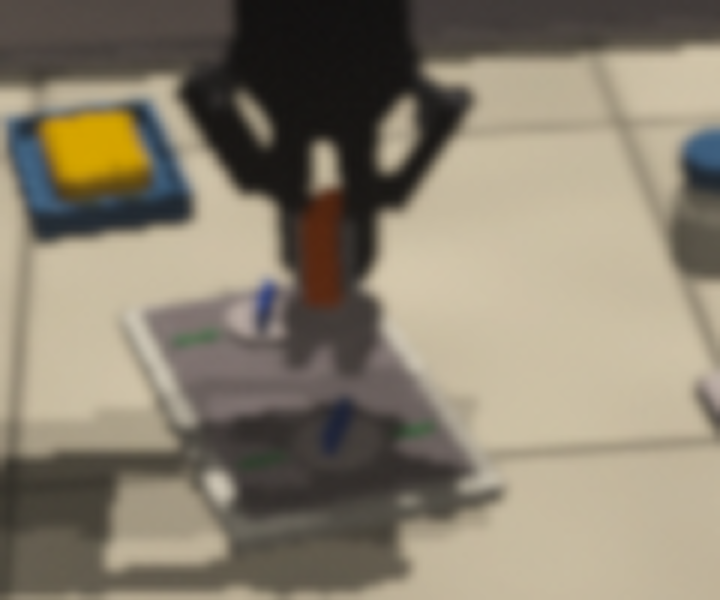

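Side crop: the key hovers over screw B. Its foot's near-end notch is at (328,366), and the bar top runs (347,402)-(330,450).

Run:
```python
from h import *
S=lambda U,V,z: px2w("side",(U+.5)/6-.5+195,(V+.5)/6-.5+140,z)
d=np.array([np.cos(np.radians(69.5)),np.sin(np.radians(69.5)),0])
print("key",(S(328,366,.063)+.018*d).round(4)); 
a,b=S(347,402,.034),S(330,450,.034); print("bar",a.round(4),b.round(4),((a+b)/2).round(4),np.degrees(np.arctan2(*(a-b)[1::-1])),np.linalg.norm(a-b))
print("disc",S(344,436,.019).round(4))
```

```text
key [0.5413 0.0527 0.063 ]
bar [0.5441 0.0505 0.034 ] [0.5331 0.0104 0.034 ] [0.5386 0.0304 0.034 ] 74.70474693132604 0.041660456620014136
disc [0.5418 0.0448 0.019 ]
```

Call:
play_rows --series '[[[0.001,0,-0.02,0,0,0,0],[0,0,-0.01,0,0,0,0],[0,0,-0.003,0,0,0,0],[0,0,-0.002,0,0,0,0],[0,0,-0.002,0,0,0,0],[0,0,0,0,0,0,0]]]'

```text
time: 4.9
tool_pos: [0.5391, 0.0402, 0.0666]
tool_rot: [0.0, 0.822, 0.57, 0.0]
contact_force: [-0.2, -0.1, -1.6]
gripper_width: 0.18
grasp_force: 58.9
```

Call:
play_rows --series '[[[0,0,-0.002,0,0,0,0],[0,0,-0.002,0,0,0,0],[0,0,-0.001,0,0,0,0],[0,0,0,0,0,0,0],[0,0,0,0,0,0,0]]]'

```text
time: 5.4
tool_pos: [0.5388, 0.0405, 0.0613]
tool_rot: [0.0, 0.822, 0.57, 0.0]
contact_force: [-0.5, 0.3, -2.1]
gripper_width: 0.185
grasp_force: 58.9
```

Call:
play_rows --series '[[[0,0,-0.001,0,0,0,0],[0,0,-0.001,0,0,0,0],[0,0,0,0,0,0,0],[0,0,0,0,0,-4,0],[0,0,0,0,0,-4,0],[0,0,0,0,0,-4,0],[0,0,0,0,0,-4,0],[0,0,0,0,0,0,0]]]'

```text
time: 6.2
tool_pos: [0.538, 0.0406, 0.059]
tool_rot: [-0.001, 0.893, 0.45, -0.001]
contact_force: [-3.1, -0.4, 0.0]
gripper_width: 0.184
grasp_force: 58.9
```

Run:
```python
from h import *
s=manip.state(); print(s["tool_pos"],s["contact_force"],s["ft_torque"])
```

```text
[0.5380238  0.04062664 0.0589812 ] [-3.13415417 -0.39655666  0.01722621] [ 0.08717036  0.48021372 -0.02841234]
```

Call:
play_rows --series '[[[-0.0005,0,0,0,0,-4,0],[0,0,0,0,0,-4,0],[0,0,0,0,0,-4,0],[0,0,0,0,0,-4,0],[0,0,0,0,0,-4,0],[0,0,0,0,0,-4,0],[0,0,0,0,0,-4,0],[0,0,0,0,0,-4,0],[0,0,0,0,0,-4,0],[0,0,0,0,0,0,0]]]'

```text
time: 7.2
tool_pos: [0.5377, 0.0409, 0.0589]
tool_rot: [-0.001, 0.988, 0.153, -0.001]
contact_force: [-1.9, 1.2, -2.3]
gripper_width: 0.181
grasp_force: 58.9
```

Run:
```python
from h import *
s=manip.state(); print(s["tool_pos"],s["contact_force"],s["ft_torque"])
```

```text
[0.53770537 0.04087586 0.05890522] [-1.87569004  1.23845145 -2.26944803] [0.37748483 0.4246838  0.05218778]
```

Call:
play_rows --series '[[[0,0,0,0,0,-3,0],[0,0,0,0,0,-3,0],[0,0,0,0,0,-2,0],[0,0,0,0,0,0,0]]]'

```text
time: 7.6
tool_pos: [0.5379, 0.0408, 0.0589]
tool_rot: [-0.0, 0.996, 0.084, -0.0]
contact_force: [-1.6, 1.6, -2.1]
gripper_width: 0.179
grasp_force: 58.8
```

Run:
```python
from h import *
s=manip.state(); print(s["tool_pos"],s["contact_force"],s["ft_torque"])
```

```text
[0.53786994 0.04078561 0.05893734] [-1.61497659  1.648782   -2.0731312 ] [0.36408826 0.40150279 0.0222367 ]
```

Call:
play_rows --series '[[[0,0,0,0,0,-2,0],[0,0,0,0,0,-2,0],[0,0,0,0,0,-1,0],[0,0,0,0,0,0,0]]]'

```text
time: 8.0
tool_pos: [0.5377, 0.0411, 0.0589]
tool_rot: [-0.001, 0.999, 0.04, -0.001]
contact_force: [-2.5, 4.8, -0.8]
gripper_width: 0.18
grasp_force: 59.0
```

Run:
```python
from h import *
s=manip.state(); print(s["tool_pos"],s["tool_rot"],s["contact_force"],s["ft_torque"])
```

```text
[0.53768873 0.04111353 0.05891751] [-6.66715020e-04  9.99192997e-01  4.01542511e-02 -7.38626114e-04] [-2.54548597  4.7515514  -0.79044426] [0.90597948 0.57617066 0.35434247]
```

Wrist torque rose to 0.35 N m, so B is at its stop. I back off the play, lift and go to A.

Call:
play_rows --series '[[[0,0,0,0,0,3,0],[0,0,0,0,0,2,0],[0,0,0.01,0,0,0,0],[0,0,0.025,0,0,0,0],[0,0,0.01,0,0,0,0],[-0.005,0.022,0,0,0,8,0],[-0.005,0.022,0,0,0,8,0],[-0.005,0.022,0,0,0,8,0],[-0.006,0.025,0,0,0,8,0],[-0.006,0.026,0,0,0,8,0]]]'

```text
time: 9.0
tool_pos: [0.5121, 0.1579, 0.1053]
tool_rot: [0.001, 0.907, 0.421, 0.001]
contact_force: [-0.2, -0.0, -1.3]
gripper_width: 0.181
grasp_force: 59.0
```

Call:
play_rows --series '[[[0,0,0,0,0,8,0],[0,0,0,0,0,8,0],[0,0,0,0,0,8,0],[0,0,0,0,0,8,0],[0,0,0,0,0,0,0],[0,0,0,0,0,0,0]]]'

```text
time: 9.6
tool_pos: [0.5119, 0.1573, 0.1049]
tool_rot: [0.001, 0.759, 0.651, 0.001]
contact_force: [-0.3, -0.4, -2.2]
gripper_width: 0.182
grasp_force: 59.1
```

Run:
```python
from h import *
snap("side","s4",(195,140,315,240),6)
s=manip.state(); print(s["tool_pos"],s["tool_rot"],s["contact_force"])
```

```text
[0.5117722  0.15728382 0.1047705 ] [4.33611580e-04 7.58579934e-01 6.51579726e-01 3.95352564e-04] [-0.42414349  0.41122121 -1.13238837]
```

View pics/s4.png

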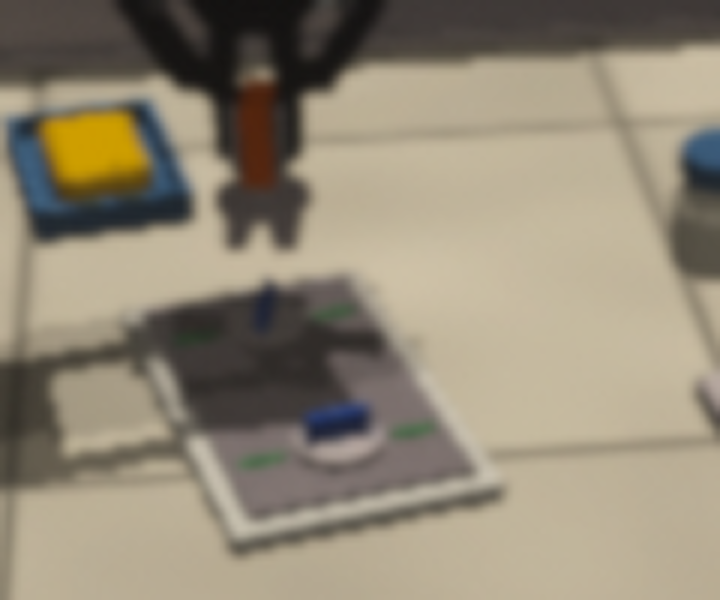

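B's bar (305-370, 418) is in line with its green strokes, so it is locked. The key notch at (263,245) is above A's bar (270,283)-(263,330), so I descend.

Call:
play_rows --series '[[[-0.001,0.0005,-0.02,0,0,0,0],[0,0,-0.012,0,0,0,0],[0,0,-0.003,0,0,0,0],[0,0,-0.002,0,0,0,0],[0,0,-0.002,0,0,0,0],[0,0,0,0,0,0,0]]]'

```text
time: 10.25
tool_pos: [0.5106, 0.158, 0.0656]
tool_rot: [0.0, 0.758, 0.652, 0.0]
contact_force: [-0.7, -0.2, -1.1]
gripper_width: 0.18
grasp_force: 59.2
```

Call:
play_rows --series '[[[0,0,-0.002,0,0,0,0],[0,0,-0.002,0,0,0,0],[0,0,-0.002,0,0,0,0],[0,0,-0.001,0,0,0,0],[0,0,0,0,0,0,0]]]'

```text
time: 10.75
tool_pos: [0.5103, 0.1579, 0.0582]
tool_rot: [-0.0, 0.758, 0.653, -0.0]
contact_force: [-0.5, 0.3, -1.9]
gripper_width: 0.179
grasp_force: 59.3
```

Call:
play_rows --series '[[[0,0,0,0,0,-4,0],[0,0,0,0,0,-4,0],[0,0,0,0,0,-4,0],[0,0,0,0,0,-4,0],[0,0,0,0,0,0,0]]]'

```text
time: 11.25
tool_pos: [0.5105, 0.1579, 0.0584]
tool_rot: [0.0, 0.841, 0.541, 0.0]
contact_force: [1.6, 1.1, -1.8]
gripper_width: 0.18
grasp_force: 59.0
```

Run:
```python
from h import *
s=manip.state(); print(s["tool_pos"],s["tool_rot"],s["contact_force"],s["ft_torque"])
```

```text
[0.51047244 0.1579288  0.05836468] [1.02588464e-04 8.41148213e-01 5.40804626e-01 1.72909810e-04] [ 1.55208407  1.05809587 -1.83060254] [-0.01238433  0.00470073  0.02214714]
```

Yaw is 65.5° with low forces. The end should be near 5°.

Call:
play_rows --series '[[[0,0,0,0,0,-5,0],[0,0,0,0,0,-5,0],[0,0,0,0,0,-5,0],[0,0,0,0,0,-5,0],[0,0,0,0,0,-5,0],[0,0,0,0,0,-5,0],[0,0,0,0,0,-5,0],[0,0,0,0,0,-5,0],[0,0,0,0,0,-5,0],[0,0,0,0,0,0,0]]]'

```text
time: 12.25
tool_pos: [0.5102, 0.158, 0.0583]
tool_rot: [-0.0, 0.984, 0.178, -0.0]
contact_force: [-0.4, 0.5, -1.8]
gripper_width: 0.179
grasp_force: 59.1
```

Call:
play_rows --series '[[[0,0,0,0,0,-3,0],[0,0,0,0,0,-3,0],[0,0,0,0,0,-3,0],[0,0,0,0,0,-2,0],[0,0,0,0,0,0,0]]]'

```text
time: 12.75
tool_pos: [0.5102, 0.1581, 0.0583]
tool_rot: [-0.0, 0.996, 0.084, -0.0]
contact_force: [-0.6, 0.7, -0.2]
gripper_width: 0.178
grasp_force: 59.1
```

Run:
```python
from h import *
s=manip.state(); print(s["tool_pos"],s["tool_rot"],s["contact_force"],s["ft_torque"])
```

```text
[0.51019828 0.15807247 0.05829024] [-1.74989381e-04  9.96480705e-01  8.38221533e-02 -1.41873016e-04] [-0.59586824  0.69667734 -0.22512108] [0.14384618 0.07801782 0.05756173]
```

Call:
play_rows --series '[[[0,0,0,0,0,-2,0],[0,0,0,0,0,-2,0],[0,0,0,0,0,-1,0],[0,0,0,0,0,0,0]]]'

```text
time: 13.15
tool_pos: [0.5102, 0.1581, 0.0583]
tool_rot: [-0.0, 0.999, 0.04, -0.0]
contact_force: [-0.2, 0.5, -1.6]
gripper_width: 0.18
grasp_force: 59.3
```

Run:
```python
from h import *
s=manip.state(); print(s["tool_pos"],s["tool_rot"],s["contact_force"],s["ft_torque"])
```

```text
[0.51018554 0.1581289  0.0583148 ] [-1.13120206e-04  9.99193279e-01  4.01591520e-02 -1.44518938e-04] [-0.2226882   0.50576371 -1.61487297] [0.25641525 0.21455452 0.36991819]
```

A is at its stop, with the same torque and angle as B. Now I return the key.

Call:
play_rows --series '[[[0,0,0,0,0,3,0],[0,0,0,0,0,2,0],[0,0,0.01,0,0,0,0],[0,0,0.025,0,0,0,0],[0,0,0.015,0,0,0,0],[-0.002,-0.038,0,0,0,5.5,0],[-0.002,-0.038,0,0,0,5.5,0],[-0.002,-0.038,0,0,0,5.5,0],[-0.002,-0.038,0,0,0,5.5,0],[-0.002,-0.038,0,0,0,5.5,0]]]'

```text
time: 14.15
tool_pos: [0.5006, -0.0337, 0.1094]
tool_rot: [0.001, 0.948, 0.319, 0.001]
contact_force: [0.2, -0.3, -1.1]
gripper_width: 0.175
grasp_force: 59.2
```

Call:
play_rows --series '[[[-0.002,-0.038,0,0,0,5.5,0],[-0.002,-0.038,0,0,0,5.5,0],[-0.001,-0.038,0,0,0,5.5,0],[-0.001,-0.038,0,0,0,5.5,0],[0,0,0,0,0,0,0],[0,0,-0.03,0,0,0,0],[0,0,-0.02,0,0,0,0],[0,0,-0.006,0,0,0,0],[0,0,0,0,0,0,0]]]'

```text
time: 15.05
tool_pos: [0.4938, -0.1833, 0.0517]
tool_rot: [-0.001, 0.87, 0.492, -0.0]
contact_force: [0.5, 0.5, -1.2]
gripper_width: 0.18
grasp_force: 59.4
```

Run:
```python
from h import *
snap("side","s5",(190,120,320,300),3.3)
s=manip.state(); print(s["tool_pos"],s["tool_rot"],s["contact_force"])
```

```text
[ 0.49466217 -0.18375086  0.05286948] [1.40420533e-04 8.70428912e-01 4.92294094e-01 1.22556213e-04] [ 0.78723833  0.4996913  -1.51932815]
```

View pics/s5.png

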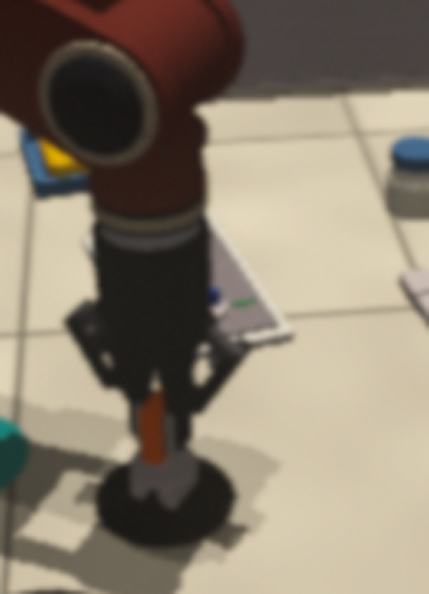

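The key at (158,470) is above the coaster, centred at (165,500). I lower it in small steps.

Call:
play_rows --series '[[[0,0,-0.004,0,0,0,0],[0,0,-0.002,0,0,0,0],[0,0,-0.001,0,0,0,0],[0,0,-0.001,0,0,0,0],[0,0,0,0,0,0,0],[0,0,0,0,0,0,0]]]'

```text
time: 15.7
tool_pos: [0.4944, -0.1841, 0.0444]
tool_rot: [0.0, 0.87, 0.492, 0.0]
contact_force: [0.5, 0.7, -1.3]
gripper_width: 0.184
grasp_force: 59.4
```

Call:
play_rows --series '[[[0,0,-0.0005,0,0,0,0],[0,0,0,0,0,0,0],[0,0,0,0,0,0,0]]]'

```text
time: 16.0
tool_pos: [0.4945, -0.1842, 0.044]
tool_rot: [0.0, 0.87, 0.492, 0.0]
contact_force: [-0.0, -0.1, 0.6]
gripper_width: 0.179
grasp_force: 59.7
```

Call:
play_rows --series '[[[0,0,-0.0005,0,0,0,0],[0,0,0,0,0,0,0],[0,0,0,0,0,0,0]]]'

```text
time: 16.3
tool_pos: [0.4945, -0.1841, 0.044]
tool_rot: [0.0, 0.87, 0.492, -0.0]
contact_force: [-2.8, 1.8, 5.4]
gripper_width: 0.179
grasp_force: 60.4
```

Contact with the coaster. I open the gripper and retreat.

Call:
play_rows --series '[[[0,0,0,0,0,0,0.3],[0,0,0,0,0,0,0.5],[0,0,0,0,0,0,1],[0,0,0,0,0,0,1],[0,0,0,0,0,0,1],[0,0,0,0,0,0,1],[0,0,0,0,0,0,1],[0,0,0,0,0,0,1],[0,0,0.01,0,0,0,1],[0,0,0.03,0,0,0,1]]]'

```text
time: 17.3
tool_pos: [0.4919, -0.1828, 0.0809]
tool_rot: [-0.003, 0.87, 0.492, -0.002]
contact_force: [0.9, 0.5, 0.2]
gripper_width: 0.998
grasp_force: 0.0
```

Call:
play_rows --series '[[[0,0,0.04,0,0,0,1],[0,0,0.04,0,0,0,1],[0,0,0.04,0,0,0,1],[-0.02,-0.04,0.01,0,0,0,1],[-0.02,-0.04,0,0,0,0,1],[-0.02,-0.04,0,0,0,0,1],[-0.02,-0.04,0,0,0,0,1],[-0.02,-0.04,0,0,0,0,1],[0,0,0,0,0,0,1],[0,0,0,0,0,0,1]]]'

```text
time: 18.3
tool_pos: [0.3939, -0.3847, 0.2139]
tool_rot: [0.0, 0.871, 0.491, 0.0]
contact_force: [0.3, 0.1, -1.1]
gripper_width: 0.999
grasp_force: 0.0
```

Run:
```python
from h import *
snap("side","s6",(180,120,340,300),3.3)
s=manip.state(); print(s["tool_pos"],s["contact_force"])
```

```text
[ 0.39437964 -0.38388846  0.21374207] [0.20577704 0.14057984 1.3934004 ]
```

View pics/s6.png

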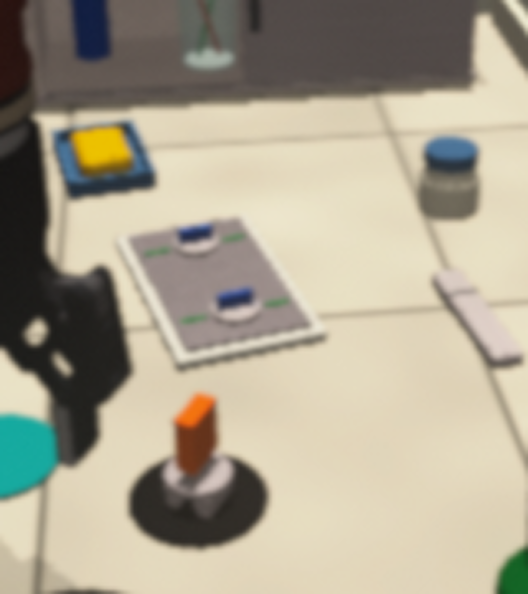

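Both bars, at (195,235) and (235,298), line up with their strokes. The key stands upright on the coaster at (198,480), released.

```bash
python3 -c "
from plant import manip
print(manip.job_done())"
```

```text
the job is handed in; nothing more can be done
None
```

I turned both screws to their locked stops with the key, stood the key back upright on the small black coaster and let go, then handed the job in at about 18 s; no verdict came back.

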